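# Find the socket for the mould clamp nut and hold it on

## Task

The nut of the strap clamp on the left side of the small mould, as the robot sees it, is about to be tightened: try the sockets from the blue holder on it until you have the one that fits, and stand the sockets that do not fit back upright in pockets of the holder. Leave the fitting socket fully down on the washer, square on the nut, turned lightly to take up its play so that its flats bear on the nut, and finish while still holding it like that in the gripper: do not let go. Do not shift the loose things lying about.

Things in the scene. Friction and masses are not known exactly. Their poses are not given: they have to be found in the camera images.
- socket_a: One of three sockets alike outside, standing mouth down in the holder. Origin: centre of the open lower rim, z up. Dark round body 38 mm across, 40 mm tall; on it a bright hex drive adapter to hold it by, 22 mm across flats, from 40 to 72 mm above the origin. 0.2 to 0.35 kg
- socket_b: As socket_a outside. In each a hexagonal opening runs 26 mm up from the rim; the three are 18.5, 23.5 and 28.5 mm across flats, for nuts of 17, 22 and 27 mm; nothing tells which socket has which. Flats of opening and adapter face the same ways: normals at 0, 60, 120.. degrees from the socket's own x axis
- socket_c: As socket_a outside; opening as told at socket_b. On a nut: a socket too small stops on the nut's tapered top, rim 16 to 18 mm above the washer; one too big goes down to the washer and turns freely; the right one goes down to the washer and turns only 6 to 8 degrees either way before its flats bear on the nut
- nut_p: One of two fixed, tight clamp nuts, one 22 and one 27 mm across flats; which is on the left changes. Origin: on the stud axis, underside of the hex, on top of its washer; z up. 18 mm tall, its top 4 mm tapering in; a stud end reaches 21 mm. Flat normals at 0, 60, 120.. degrees from its own x axis. The washer below is 42 mm across, 4 mm thick
- nut_q: The other clamp nut, built as told at nut_p
- plate: Fixed steel plate, 240 x 400 x 25 mm, with a small mould half under two strap clamps. Origin: centre of its underside; x away from the robot, y to the robot's left along the long side. Left nut at y = +125 mm, right at -125 mm, x = 0. Mould 156 x 156 mm in the middle, top at 104 mm above the bench; pillars at x, y = +-60 mm rise to 124 mm
- left_seat (a point): Point on the left stud's axis at the top face of its washer, 67 mm above the bench, where the nut's underside lies; a socket is home when its rim rests here
- holder: Fixed blue plastic socket holder, 224 x 80 mm, 18 mm high. Origin: centre of its underside on the bench, x along its length. Three round pockets, 44 mm wide and 12 mm deep (floor 6 mm above the bench), at x = -68, 0 and +68 mm, y = 0; each holds one socket standing mouth down
- screwdriver: Bystander: screwdriver with red handle, 190 mm long, 26 mm thick, lying on the near edge strip of the plate. Origin under its middle
- spanner: Bystander: flat steel spanner, 180 mm long, 8 mm thick, lying on the bench beyond the holder, to its left. Origin under its middle
- washer: Bystander: loose steel washer, 38 mm across, 4 mm thick, lying on the near edge strip of the plate. Origin under its middle
- drill_bit: Bystander: steel twist drill, 125 mm long, 13 mm thick, lying on the far edge strip of the plate. Origin under its middle
- t_key: Bystander: steel T-handle key, 100 mm long with a 90 mm cross bar, 16 mm thick, lying on top of the mould. Origin under its middle
- release_can: Bystander: spray can with green label, 58 mm across, 175 mm tall, standing on the bench right of the plate. Origin under its middle
- step_block: Bystander: spare grey stepped clamping block, 48 x 34 mm, 48 mm tall, on the far edge strip of the plate. Origin under its middle
Mind the look-alikes: they are no part of the job. Leave any yellow look-alike of the holder alone. Leave any pink look-alike of the socket_a alone.

How it is judged:
By the outcome, as a careful person would: the job done as asked, in the order asked, and still so for the second after the job is handed in, while the arm keeps its last pose, push and grip.
It also fails if it takes over 69 s, if anything falls off the work surface, if the arm or the gripper's body presses on something with over 40 N, if the wrist force passes 120 N, or if a joint passes its speed limit or range.

## Robot

A 6-joint arm with a two-finger parallel gripper is mounted at the origin on the work surface. World frame = base frame: x ahead of the robot, y to its left, z up, the work surface at z = 0. Lengths are in m, angles in rad, forces in N, time in s.
With the tool pointing down it reaches from about 0.425 to 0.95 m from the base axis. Payload 3.5 kg.
Tool frame: the origin (TCP) lies at the very end of the fingers, on their centre line; the grasp point (between the pads) lies grip_depth behind it (grip_depth is the distance from the TCP to the grasp point, in m); z points along the fingers, y is the line along which they close (so a half turn about z gives the same grasp; the last joint's range is limited). The gripper opens to 85 mm and grips with 20 to 120 N. Pads are 22 mm wide; open, the fingers measure 114 mm over their backs; the gripper's body (76 mm by 85 mm) begins 54 mm behind the grasp point. The pads swing forward as they close: fully open they stand 13 mm farther back than shut.
Start: joints at [-1.371, 0.286, 1.577, -0, 1.279, -0.15], TCP at [0.231, -0.634, 0.231] pointing down, gripper open.
Joint ranges: [-2.77, 2.77], [-0.9, 2.22], [0.21, 2.48], [-1.53, 4.67], [0.24, 2.81], [-2.84, 2.84]. Speed limits (rad/s): [2.79, 2.79, 3.14, 3.14, 3.14, 3.14].

## Interface

Orientations are given as a unit quaternion [x, y, z, w].
In Python, from cell import state, read_camera, hand_in, grip_depth gives the robot as it stands.
- The arm moves only by the tool play_rows, never from a script. Its argument "targets" is a list of rows, each a list of 4 numbers: the shift along the tool's x, y, z in m, then the turn about the tool's z in rad. In form: [[tx, ty, tz, spin], ...]. A call has 1 to 12 rows; each row shifts and turns the commanded pose from where the row before left it, along the tool's axes as they then stand; what a row does not reach is not made up. A row lasts 1/8 s, in which the tool goes at most 62.5 mm and 10.7 degrees, less where a joint would pass 70% of its speed; a pose out of reach is approached as far as the arm can. A call with a gripper value outside its range is refused whole. "claw" is the finger opening in m, from 0 to 0.0854, set as the call begins (left out, the last holds). The fingers move at their own pace and stop on an object; "grip_force" is the grip in N (left out, the last holds). Time passes only in rows, so rows that do not move let the fingers close. It gives the time, the measured TCP pose, the force, the opening and the grip force at its end, in the units of the state.
- state(): the state, without advancing time (a new reading comes with each control period).
- read_camera(name): name is "side" or "top" or "wrist"; returns a dict with "pixels" (400x640x3 uint8, red, green, blue), "depth" (400x640 float32, m along the optical axis (not along the pixel's ray), 0 where there is no reading), "K" (3x3 intrinsics, pixels), "origin" and "orientation" of the camera in the world. Camera axes: x right, y down, z forward; pixel columns grow to the right and rows downward; lengths in m; the calibration is good to about 2 mm. A picture is of the moment at which its call begins.
- hand_in(): hands the job in; it is judged then, once.
The state is a dict: "time": time; "joint_pos": joint angles; "qd": joint speeds; "joint_torque": joint torques, N m; "ee_pos": TCP position; "tcp_rot": TCP orientation; "contact_force": force on the tool from outside, world axes, zero at the start; "torque": the same for the moment, N m; "finger_gap": finger opening in m; "gripper_force": force on a finger pad.
Only numpy, scipy, OpenCV 4.12 (cv2) and the standard library are available. Lean on these libraries where they do the work, as an engineer would, in place of code of your own. Each camera call takes 0.05 s, during which the arm holds its last target. There are 200 camera calls.

## Working session

There is one attempt and no reset: what is moved stays moved. The work goes in short steps, Python scripts to look and compute and a tool call to move; the robot and the scene stay as the last step left them, time stands still between calls to the robot, and variables do not carry over. Pictures are saved under pics/ and viewed, at most 10 in all, crops included, and the job is handed in when it is done.

Besides the shell and the picture viewer there is one more tool, called after "Request:" by a JSON object that holds its "api" and its "payload". play_rows: Moves the arm, as the interface text tells. Its arguments: {"type":"object","properties":{"targets":{"type":"array"},"claw":{"type":"number"},"grip_force":{"type":"number"}},"required":["targets"]}

```bash
mkdir -p pics; ls
cat > h.py <<'E'
import numpy as np,cv2
from scipy.spatial.transform import Rotation as R
from cell import state, read_camera, hand_in, grip_depth
def shot(n,f=None):
    c=read_camera(n)
    if f: cv2.imwrite('pics/'+f,c['pixels'][:,:,::-1])
    np.savez('last_'+n,**c); return c
def P(c,u,v,z=None):
    K=np.array(c['K']);o=np.array(c['origin']);q=R.from_quat(c['orientation']).as_matrix()
    r=q@np.array([(u-K[0,2])/K[0,0],(v-K[1,2])/K[1,1],1.])
    if z is None: return o+r*c['depth'][int(v),int(u)]
    return o+r*(z-o[2])/r[2]
E
python3 - <<'E'
from h import *
print(state(),grip_depth)
for n in('top','side'):
    c=shot(n,n+'0.png');print(n,c['origin'],c['orientation'],c['K'])
E
```

```text
pics
{'time': 0.0, 'joint_pos': array([-1.37101636e+00,  2.87195111e-01,  1.57815612e+00, -3.29654199e-05,
        1.27859130e+00, -1.50011134e-01]), 'qd': array([-1.78242755e-03, -5.20285880e-04,  1.34149201e-03,  9.64964299e-04,
       -6.49306669e-06,  1.26782429e-03]), 'joint_torque': array([ 9.64218889e-04, -4.05973077e+01, -2.92627752e+01, -1.24029739e-04,
        5.73988058e-03,  1.37417902e-05]), 'ee_pos': array([ 0.23120691, -0.63347848,  0.22993884]), 'tcp_rot': array([ 9.84743210e-01,  1.74009854e-01, -4.50081886e-05, -1.17418211e-03]), 'contact_force': array([-0.57949807,  0.24091849, -0.98395276]), 'torque': array([-0.01648193, -0.00635105,  0.03083651]), 'gripper_force': 0.0, 'finger_gap': 0.08547293332042427} 0.0187
top [ 0.31426961 -0.01559636  1.33680218] [-0.70325009  0.70774874 -0.04334631  0.0514988 ] [[416.95119421   0.         324.85272107]
 [  0.         416.95119421 201.12443276]
 [  0.           0.           1.        ]]
side [-0.05305268  1.14916548  0.85316857] [-0.19280486  0.84861646 -0.48155687  0.10382369] [[487.49902587   0.         320.8503501 ]
 [  0.         487.49902587 201.3737683 ]
 [  0.           0.           1.        ]]
```

View pics/top0.png

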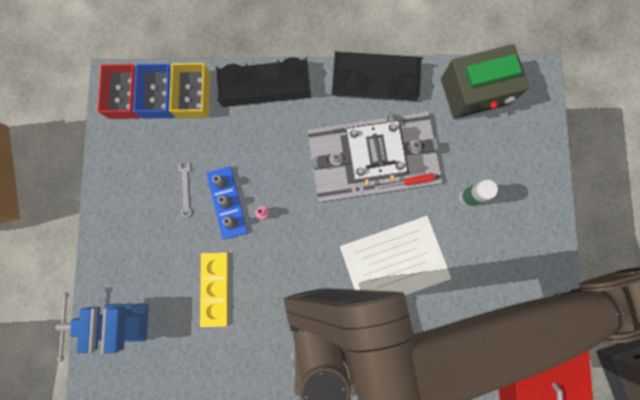

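View pics/side0.png

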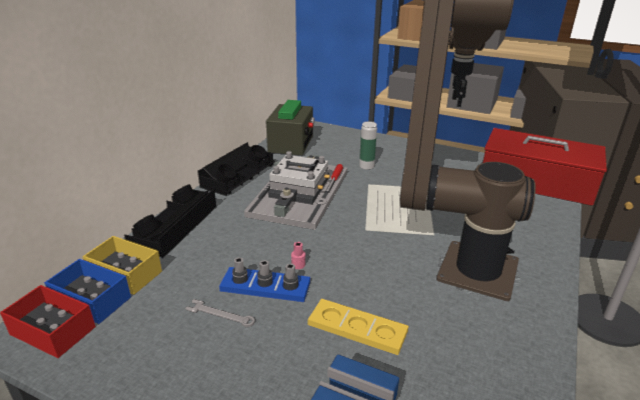

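Top view: the blue holder is at (226,202) with three sockets at (219,180), (225,202) and (230,224). The pink look-alike is at (262,213) and the yellow holder at (213,290); I leave both alone. The left nut is at about (336,159) and the right one at (416,147). The side view agrees. Next is one close crop.

Run:
```python
from h import *
c=dict(np.load('last_top.npz'))
im=c['pixels'][:,:,::-1]
a=cv2.resize(im[160:245,195:280],None,fx=6,fy=6,interpolation=cv2.INTER_CUBIC)
b=cv2.resize(im[115:200,300:360],None,fx=6,fy=6,interpolation=cv2.INTER_CUBIC)
b=b[:, :280]
cv2.imwrite('pics/crop1.png',np.hstack([a,b]))
for n,(u,v),z in[('s1',(219,180),.078),('s2',(225,202),.078),('s3',(230,224),.078),('nut',(336,159),.088),('pink',(262,213),.07)]:
    print(n,P(c,u,v,z),P(c,u,v))
# blue holder top mask
h=cv2.cvtColor(c['pixels'],cv2.COLOR_RGB2HSV)
m=((h[...,0]>105)&(h[...,0]<125)&(h[...,1]>150)&(h[...,2]>100)).astype(np.uint8)
m[:150]=0;m[260:]=0;m[:,:190]=0;m[:,260:]=0
r=cv2.minAreaRect(np.argwhere(m)[:,::-1].astype(np.float32));bx=cv2.boxPoints(r);print(r)
for p in bx: print(P(c,p[0],p[1],.018))
```

```text
s1 [0.55224956 0.32384593 0.078     ] [0.55268685 0.32446966 0.07568694]
s2 [0.48381069 0.30351498 0.078     ] [0.48610688 0.30783688 0.06095138]
s3 [0.4163858 0.2865202 0.078    ] [0.41782589 0.29078078 0.06024784]
nut [ 0.61292857 -0.03651212  0.088     ] [ 0.61319245 -0.0365306   0.08689662]
pink [0.45011409 0.19109516 0.07      ] [0.45019077 0.19121183 0.06928495]
((226.44119262695312, 202.26470947265625), (68.15251159667969, 24.496097564697266), 75.96376037597656)
[0.58962169 0.38196776 0.018     ]
[0.60859853 0.30540243 0.018     ]
[0.39440682 0.2475781  0.018     ]
[0.37610429 0.32255366 0.018     ]
```

View pics/crop1.png

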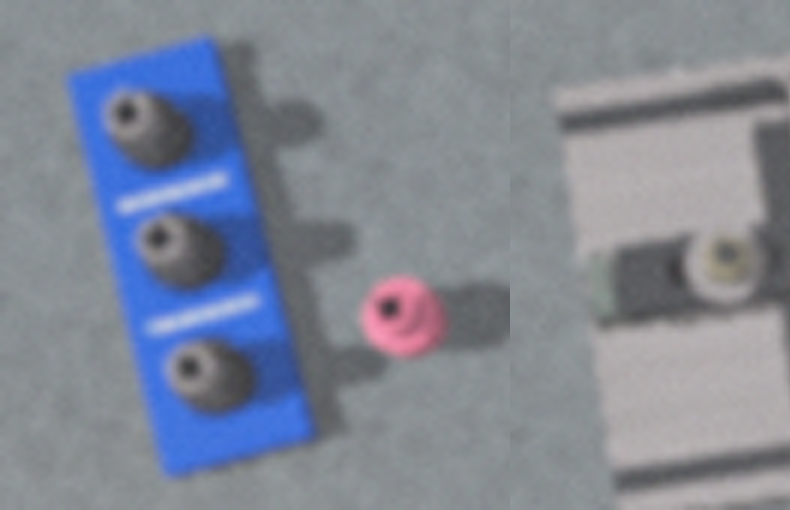

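The crop confirms three dark sockets in the blue holder. Adapter tops are at full-image (215.8,178.3), (221.7,199.7) and (226.7,221.2), and the left nut top is at about (336,157.5). The pink one is outside the holder. I set out now.

Request:
{"api": "play_rows", "payload": {"targets": [[0.048, -0.024, -0.017, 0], [0.048, -0.024, -0.017, 0], [0.048, -0.024, -0.017, 0], [0.048, -0.024, -0.017, 0], [0.048, -0.024, -0.017, 0], [0.048, -0.024, -0.017, 0], [0.033, -0.041, 0, 0], [0.033, -0.041, 0, 0], [0.033, -0.041, 0, 0], [0.033, -0.041, 0, 0], [0.033, -0.041, 0, 0], [0.033, -0.041, 0, 0]]}}

```text
time: 1.6
ee_pos: [0.5543, -0.0994, 0.3328]
tcp_rot: [0.985, 0.174, -0.0, -0.0]
contact_force: [0.1, 0.1, 0.2]
finger_gap: 0.0854
gripper_force: 0.0
```

Run:
```python
from h import *
c=shot('wrist','w1.png');print(c['origin'],c['orientation'],c['K']);print(state()['ee_pos'],state()['tcp_rot'])
```

```text
[ 0.63190917 -0.072827    0.47507169] [ 0.80885102 -0.56527439 -0.09318378  0.13244495] [[355.07908664   0.         317.16833355]
 [  0.         355.07908664 202.45200711]
 [  0.           0.           1.        ]]
[ 0.55553006 -0.09384118  0.33287186] [ 9.84326335e-01  1.76336650e-01  8.17442678e-04 -2.52660504e-03]
```

View pics/w1.png

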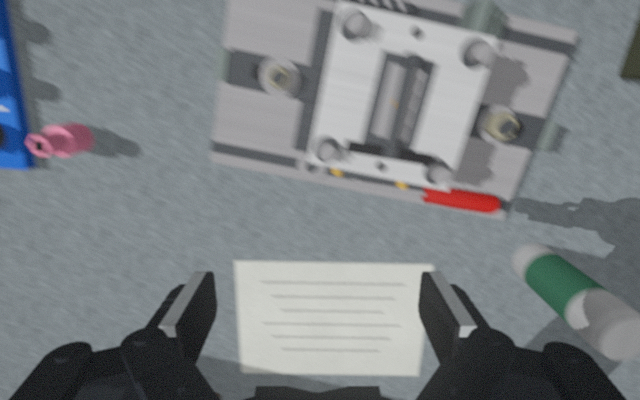

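Wrist view: left nut at (280,76), right nut at (500,125), pink look-alike at (60,140) and the edge of the blue holder at far left. I take a closer look at the nut on the way.

Request:
{"api": "play_rows", "payload": {"targets": [[0.03, -0.015, 0.03, 0], [0.03, -0.015, 0.03, 0], [0, 0, 0.03, 0], [0, 0, 0.02, 0], [0, 0, 0, 0]]}}

```text
time: 2.28
ee_pos: [0.5991, -0.0525, 0.221]
tcp_rot: [0.985, 0.174, -0.002, -0.001]
contact_force: [-0.3, -0.6, -0.2]
finger_gap: 0.0855
gripper_force: 0.0
```

Run:
```python
from h import *
c=shot('wrist');print(c['origin'],state()['ee_pos'])
cv2.imwrite('pics/w2.png',cv2.resize(c['pixels'][20:270,200:450,::-1],None,fx=2.4,fy=2.4,interpolation=cv2.INTER_CUBIC))
np.savez('nutlook',**c)
```

```text
[ 0.67717078 -0.02608414  0.36305137] [ 0.60001721 -0.05280858  0.22300008]
```

View pics/w2.png

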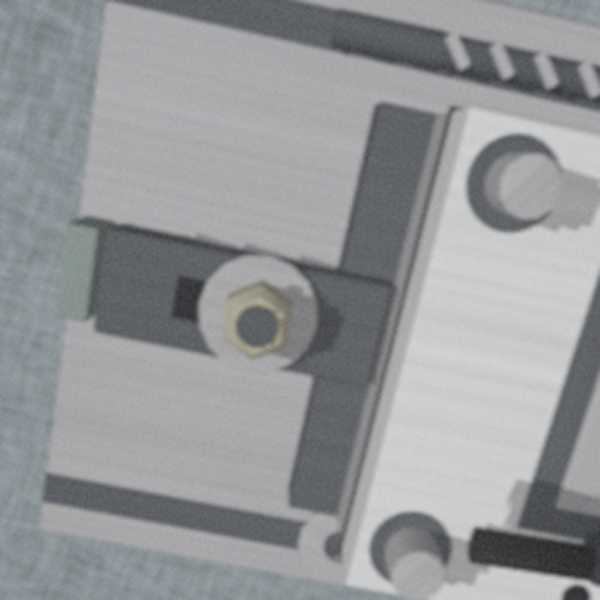

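The crop shows the left nut hex centred near (258,320): upper corner about (262,283), lower corner about (256,356), stud top at (257,327), washer centred at (258,314). Its flats are about 66 px apart, which suggests 22 mm.

Run:
```python
from h import *
c=dict(np.load('nutlook.npz'))
f=lambda u,v,z:P(c,u/2.4+200,v/2.4+20,z)
print('stud',f(257,327,.088),'washer',f(258,314,.067))
im=cv2.GaussianBlur(c['pixels'],(0,0),.7).astype(int)
# nut is yellowish: r-b
s=(im[...,0]-im[...,2]);K=s[110:190,280:335];m=((K>18)).astype(np.uint8)
n,l,st,ce=cv2.connectedComponentsWithStats(m);i=1+np.argmax(st[1:,4]);pts=np.argwhere(l==i)[:,::-1]+[280,110]
hull=cv2.convexHull(pts.astype(np.float32))[:,0]
w=np.array([P(c,u+.0,v+.0,.081) for u,v in hull])[:,:2]
print('n',len(pts),'centre',P(c,*((hull.max(0)+hull.min(0))/2),.081))
for a in range(0,180,5):
    d=np.array([np.cos(np.radians(a)),np.sin(np.radians(a))]);p=w@d;print(a,round((p.max()-p.min())*1e3,1),end='; ')
A=f(262,283,.081);B=f(256,356,.074);C=f(262,283,.078);print('\nvertexline',np.degrees(np.arctan2(*(A-B)[[1,0]])),np.degrees(np.arctan2(*(C-B)[[1,0]])))
# plate yaw via strap edges: mould left edge top (470,110)->(350,590) z=.104
a,b=f(460,115,.104),f(348,590,.104);print('mould edge',np.degrees(np.arctan2(*(a-b)[[1,0]])))
```

```text
stud [ 0.62204241 -0.03691557  0.088     ] washer [ 0.62228809 -0.03653215  0.067     ]
n 177 centre [ 0.62202913 -0.03450022  0.081     ]
0 21.7; 5 22.0; 10 22.1; 15 22.1; 20 21.8; 25 21.7; 30 21.5; 35 21.1; 40 20.9; 45 20.9; 50 20.8; 55 20.7; 60 20.3; 65 19.8; 70 19.3; 75 18.6; 80 17.8; 85 16.9; 90 15.9; 95 15.8; 100 16.0; 105 16.3; 110 16.9; 115 17.6; 120 18.2; 125 18.7; 130 19.0; 135 19.4; 140 19.6; 145 19.7; 150 19.6; 155 19.5; 160 19.6; 165 19.9; 170 20.6; 175 21.2; 
vertexline 14.75256494449108 14.828769419628612
mould edge 9.633429324403473
```

Request:
{"api": "play_rows", "payload": {"targets": [[0, -0.05, -0.01, 0], [-0.002, -0.055, 0, 0], [-0.002, -0.055, 0, 0], [-0.002, -0.055, 0, 0], [-0.002, -0.055, 0, 0], [-0.002, -0.055, 0, 0], [-0.001, -0.055, 0, 0], [0, 0, 0, 0]]}}

```text
time: 3.32
ee_pos: [0.4592, 0.3036, 0.2357]
tcp_rot: [0.984, 0.176, 0.002, -0.001]
contact_force: [-0.0, -0.5, 0.5]
finger_gap: 0.0855
gripper_force: 0.0
```

Run:
```python
from h import *
c=shot('wrist');print(c['origin'],state()['ee_pos'],state()['tcp_rot'])
cv2.imwrite('pics/w3.png',cv2.resize(c['pixels'][0:300,180:500,::-1],None,fx=2,fy=2,interpolation=cv2.INTER_CUBIC))
np.savez('hold',**c)
```

```text
[0.53608358 0.33024966 0.37837927] [0.46002566 0.30198632 0.23542453] [ 9.84491101e-01  1.75425382e-01  1.78123215e-03 -1.84112019e-04]
```

View pics/w3.png

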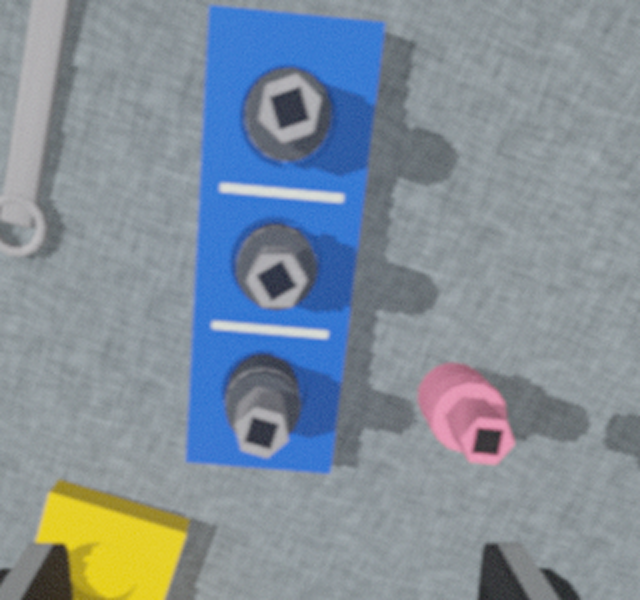

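Wrist crop: socket tops at about (290,107) for the far one, (277,279) for the middle one and (262,432) for the near one. Pink is at (487,440) and the spanner is at left. I measure the tops and hex angles in code.

```bash
cat > hex.py <<'E'
from h import *
def sq(c,u,v,z,r=14):
    # dark square hole: centre + angle ; and hex top-face angle by template
    K=c['K'];g=cv2.cvtColor(c['pixels'],cv2.COLOR_RGB2GRAY).astype(np.float32)
    # rectify to world metric patch 40x40mm, 0.25mm/px
    p0=P(c,u,v,z)
    Rm=R.from_quat(c['orientation']).as_matrix();o=np.array(c['origin'])
    n=160;s=.00025
    yy,xx=np.mgrid[:n,:n];W=np.stack([p0[0]+(xx-80)*s,p0[1]+(yy-80)*s,np.full_like(xx,z,float)],-1)
    q=(W-o)@Rm;mu=(q[...,0]/q[...,2]*K[0,0]+K[0,2]).astype(np.float32);mv=(q[...,1]/q[...,2]*K[1,1]+K[1,2]).astype(np.float32)
    w=cv2.remap(g,mu,mv,cv2.INTER_CUBIC);return w,p0
E
python3 - <<'E'
from hex import *
c=dict(np.load('hold.npz'));pics=[]
for u,v in[(290,107),(277,279),(262,432)]:
    w,p0=sq(c,u/2+180,v/2,.078)
    d=(w<75).astype(np.uint8);n,l,st,ce=cv2.connectedComponentsWithStats(d)
    i=l[80,80];r=cv2.minAreaRect(np.argwhere(l==i)[:,::-1].astype(np.float32))
    cx=p0[:2]+(np.array(r[0])-80)*.00025
    # hex fit: maximise inside-edge contrast vs angle
    best=[]
    gx=cv2.GaussianBlur(w,(0,0),2)
    for ox in range(-6,7,2):
     for oy in range(-6,7,2):
      for a in range(0,60,3):
        t=0
        for k in range(6):
            th=np.radians(a+60*k);nn=np.array([np.cos(th),np.sin(th)]);tt=np.array([-nn[1],nn[0]])
            for q in np.linspace(-20,20,9):
                f=lambda R_:gx[tuple((np.array(r[0])+[ox,oy]+nn*R_+tt*q).astype(int)[::-1])]
                t+=min(f(38)-f(50),40)
        best.append((t,a,ox,oy))
    best.sort(reverse=True)
    print(i,cx,r[1],'sq',r[2],'hex',best[:4])
    pics.append(cv2.resize(w,None,fx=1.6,fy=1.6))
cv2.imwrite('pics/hx.png',np.hstack(pics))
E
```

```text
14 [0.55932252 0.333265  ] (43.5020751953125, 41.83566665649414) sq 37.87498474121094 hex [(2160, 51, 0, 0), (2160, 48, 2, 2), (2160, 48, 2, 0), (2160, 48, 0, 2)]
14 [0.49456158 0.31466634] (42.75684356689453, 41.79937744140625) sq 51.07245635986328 hex [(2160, 24, 2, 0), (2160, 24, 0, 0), (2160, 21, 0, 2), (2160, 18, 0, 0)]
11 [0.42811089 0.29721868] (42.2301025390625, 40.3587532043457) sq 3.5763344764709473 hex [(np.float32(2104.1733), 0, 0, 2), (np.float32(2102.9546), 57, 2, 0), (np.float32(2102.0486), 3, 0, 2), (np.float32(2101.448), 0, 2, 0)][ WARN:0@1.653] global loadsave.cpp:1063 imwrite_ Unsupported depth image for selected encoder is fallbacked to CV_8U.
```

View pics/hx.png

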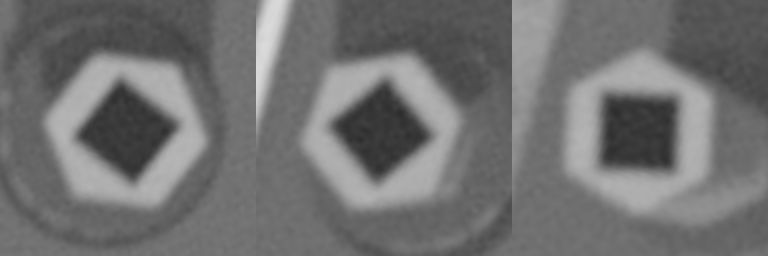

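The images are consistent. Adapter flat normals are at about 38° (far), 21° (middle) and 3.5° (near), and the nut's are at about 45°, all mod 60. I start with the far socket.

Request:
{"api": "play_rows", "payload": {"targets": [[0.052, 0.0025, 0.03, 0], [0.052, 0.0025, 0.03, 0], [0, 0, 0.03, 0.1065], [0, 0, 0.03, 0.1065], [0, 0, 0, 0]], "claw": 0.06}}

```text
time: 4.0
ee_pos: [0.5587, 0.3293, 0.1108]
tcp_rot: [0.998, 0.068, -0.003, 0.001]
contact_force: [0.2, -1.0, -0.6]
finger_gap: 0.0599
gripper_force: 0.0
```

```bash
cat >> h.py <<'E'
def go(x,y,z,yaw):
    """shift in present tool axes (do before spin) and spin, to reach x,y,z and tool-x yaw (deg, mod 180)"""
    s=state();M=R.from_quat(s['tcp_rot']).as_matrix();t=M.T@(np.array([x,y,z])-s['ee_pos'])
    cur=np.degrees(np.arctan2(M[1,0],M[0,0]));d=(yaw-cur+90)%180-90
    a=np.radians(-d);t2=np.array([np.cos(a)*t[0]+np.sin(a)*t[1],-np.sin(a)*t[0]+np.cos(a)*t[1]])
    print('t',round(s['time'],2),'pos',np.round(s['ee_pos'],4),'yaw',round(cur,1),'tilt',np.round(M[:2,2],4),'shift',np.round(t,4),'spin',round(a,4),'xy after spin',np.round(t2,4),'F',np.round(s['contact_force'],1),'T',np.round(s['torque'],2),'gap',round(s['finger_gap'],4),'j6',round(s['joint_pos'][5],2))
E
python3 -c "
from h import *
go(.5593,.3333,.048,8)"
```

```text
t 4.0 pos [0.5587 0.3293 0.1108] yaw 7.8 tilt [-0.0049 -0.0023] shift [ 0.0015 -0.004   0.0628] spin -0.0041 xy after spin [ 0.0015 -0.004 ] F [ 0.2 -1.  -0.6] T [ 0.    0.03 -0.02] gap 0.0599 j6 1.81
```

Request:
{"api": "play_rows", "payload": {"targets": [[0.001, -0.004, 0.03, 0], [0, 0, 0.03, 0], [0, 0, 0, 0], [0, 0, 0, 0]]}}

```text
time: 4.5
ee_pos: [0.5615, 0.3359, 0.0561]
tcp_rot: [0.998, 0.068, 0.002, -0.001]
contact_force: [0.6, -0.5, 0.5]
finger_gap: 0.0601
gripper_force: 0.0
```

Request:
{"api": "play_rows", "payload": {"targets": [[0, 0, 0, 0], [0, 0, 0, 0], [0, 0, 0, 0], [0, 0, 0, 0]], "claw": 0.0, "grip_force": 60}}

```text
time: 5.0
ee_pos: [0.5606, 0.3361, 0.055]
tcp_rot: [0.998, 0.068, 0.001, -0.0]
contact_force: [-0.7, -0.6, 5.7]
finger_gap: 0.0208
gripper_force: 59.4
```

```bash
python3 -c "
from h import *
go(.622,-.037,.25,15)"
```

```text
t 5.0 pos [0.5606 0.3361 0.055 ] yaw 7.9 tilt [0.0021 0.0006] shift [ 0.0103  0.378  -0.1951] spin -0.1248 xy after spin [-0.0368  0.3763] F [-0.7 -0.6  5.7] T [-0.16  0.15 -0.01] gap 0.0208 j6 1.82
```

Request:
{"api": "play_rows", "payload": {"targets": [[0, 0, 0, 0], [0, 0, 0.005, 0], [0, 0, 0, 0]], "claw": 0.035}}

```text
time: 5.38
ee_pos: [0.5587, 0.3355, 0.0469]
tcp_rot: [0.998, 0.068, -0.001, 0.0]
contact_force: [0.6, -0.5, -0.0]
finger_gap: 0.0352
gripper_force: 0.0
```

Request:
{"api": "play_rows", "payload": {"targets": [[0, 0, 0, 0], [0, 0, 0, 0], [0, 0, 0, 0]], "claw": 0.0, "grip_force": 60}}

```text
time: 5.75
ee_pos: [0.5593, 0.3357, 0.0478]
tcp_rot: [0.998, 0.068, -0.0, 0.0]
contact_force: [-0.6, 0.6, -2.6]
finger_gap: 0.0212
gripper_force: 58.7
```

```bash
python3 -c "
from h import *
go(.622,-.037,.25,15)"
```

```text
t 5.75 pos [0.5593 0.3357 0.0478] yaw 7.8 tilt [-0.0008 -0.0003] shift [ 0.0111  0.3778 -0.2021] spin -0.125 xy after spin [-0.0361  0.3762] F [-0.6  0.6 -2.6] T [-0.01 -0.    0.03] gap 0.0212 j6 1.82
```

Request:
{"api": "play_rows", "payload": {"targets": [[0, 0, -0.055, 0], [0, 0, -0.06, 0], [0.0016, 0.054, 0, 0], [0.0016, 0.054, 0, 0], [0.0016, 0.054, 0, 0], [0.0016, 0.054, 0, 0], [0.0016, 0.054, 0, 0], [0.0016, 0.054, 0, 0], [0.0015, 0.054, 0, 0], [0, 0, 0, -0.125], [0, 0, 0, 0], [0, 0, 0, 0]]}}

```text
time: 7.25
ee_pos: [0.6218, -0.0365, 0.1629]
tcp_rot: [0.992, 0.13, -0.0, -0.0]
contact_force: [-0.5, 0.6, -2.2]
finger_gap: 0.021
gripper_force: 59.9
```

Run:
```python
from h import *
c=shot('wrist');go(.622,-.037,.134,15)
np.savez('n2',**c);cv2.imwrite('pics/n2.png',cv2.resize(c['pixels'][60:360,160:480,::-1],None,fx=2,fy=2,interpolation=cv2.INTER_CUBIC))
```

```text
t 7.3 pos [ 0.6219 -0.0363  0.163 ] yaw 15.0 tilt [-0.0006  0.0002] shift [-0.0001  0.0007  0.029 ] spin -0.0002 xy after spin [-0.0001  0.0007] F [-0.1 -0.5 -2.2] T [ 0.03 -0.03  0.01] gap 0.0214 j6 1.09
```

View pics/n2.png

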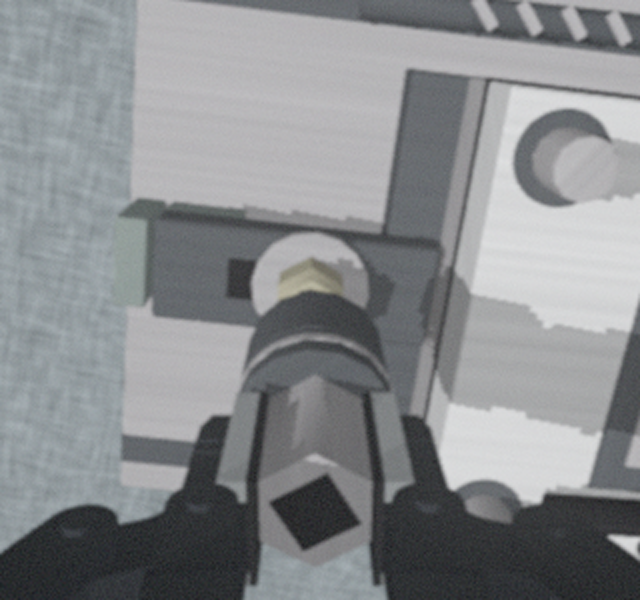

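The socket hangs squarely just above the nut. The washer spans u 251 to 369 with its far edge at v≈232. Socket and adapter are centred at u≈315, the nut at about 311.

Run:
```python
from h import *
c=dict(np.load('n2.npz'))
f=lambda u,v,z:P(c,u/2+160,v/2+60,z)
d=np.array([np.cos(np.radians(15)),np.sin(np.radians(15)),0])
print(f(310,232,.067)-.021*d, (f(251,283,.067)+f(369,283,.067))/2)
print('nut vtx on top-plane',f(311,258,.081)-.0127*d)
print('adapter top',f(316,508,.163+.03),'body rim mid at z', f(315,375,.163+.03-.032)+.0127*d)
```

```text
[ 0.62183845 -0.03644569  0.067     ] [ 0.62417705 -0.03578012  0.067     ]
nut vtx on top-plane [ 0.62492823 -0.03604787  0.081     ]
adapter top [ 0.62267817 -0.0382369   0.193     ] body rim mid at z [ 0.64631165 -0.03169989  0.161     ]
```

Request:
{"api": "play_rows", "payload": {"targets": [[0.0014, -0.0015, 0.015, 0], [0, 0, 0.015, 0], [0, 0, 0.004, 0], [0, 0, 0.003, 0], [0, 0, 0.002, 0], [0, 0, 0, 0]]}}

```text
time: 8.05
ee_pos: [0.6225, -0.0349, 0.1258]
tcp_rot: [0.991, 0.131, -0.001, -0.001]
contact_force: [-6.8, 2.5, 4.1]
finger_gap: 0.0213
gripper_force: 61.1
```

```bash
python3 -c "
from h import *
go(.622,-.036,.109,15)"
```

```text
t 8.05 pos [ 0.6225 -0.0349  0.1258] yaw 15.0 tilt [-0.0026  0.0009] shift [-0.0008  0.001   0.0168] spin -0.0 xy after spin [-0.0008  0.001 ] F [-6.8  2.5  4.1] T [ 0.4   1.25 -0.01] gap 0.0213 j6 1.09
```

Request:
{"api": "play_rows", "payload": {"targets": [[-0.001, -0.0005, 0, 0], [0, 0, 0.0015, 0], [0, 0, 0.0015, 0], [0, 0, 0, 0]]}}

```text
time: 8.55
ee_pos: [0.6227, -0.0349, 0.1255]
tcp_rot: [0.991, 0.131, 0.0, -0.0]
contact_force: [-8.1, 2.8, 14.1]
finger_gap: 0.0208
gripper_force: 62.3
```

```bash
python3 -c "
from h import *
go(.622,-.036,.109,15)"
```

```text
t 8.55 pos [ 0.6227 -0.0349  0.1255] yaw 15.0 tilt [0.0004 0.0004] shift [-0.001   0.0009  0.0165] spin -0.0 xy after spin [-0.001   0.0009] F [-8.1  2.8 14.1] T [ 0.62  1.84 -0.03] gap 0.0208 j6 1.09
```

Request:
{"api": "play_rows", "payload": {"targets": [[-0.001, -0.0005, 0, 0], [-0.001, -0.0003, 0, 0], [0, 0, 0, 0]]}}

```text
time: 8.93
ee_pos: [0.6219, -0.0349, 0.1254]
tcp_rot: [0.991, 0.13, 0.003, 0.001]
contact_force: [-3.9, 2.1, 10.4]
finger_gap: 0.0209
gripper_force: 61.7
```

```bash
python3 -c "
from h import *
go(.622,-.036,.109,15)"
```

```text
t 8.93 pos [ 0.6219 -0.0349  0.1254] yaw 15.0 tilt [ 0.0053 -0.0004] shift [-0.0003  0.001   0.0164] spin -0.0002 xy after spin [-0.0003  0.001 ] F [-3.9  2.1 10.4] T [ 0.49  0.95 -0.04] gap 0.0209 j6 1.09
```

Request:
{"api": "play_rows", "payload": {"targets": [[-0.001, -0.0005, 0.0005, 0], [0, 0, 0.001, 0.07], [0, 0, 0, 0.07], [0, 0, 0, 0]]}}

```text
time: 9.43
ee_pos: [0.6213, -0.0348, 0.1247]
tcp_rot: [0.998, 0.061, 0.003, 0.001]
contact_force: [-4.9, 2.0, 12.0]
finger_gap: 0.0206
gripper_force: 62.0
```

```bash
python3 -c "
from h import *
go(.622,-.036,.109,15)"
```

```text
t 9.43 pos [ 0.6213 -0.0348  0.1247] yaw 7.0 tilt [ 0.0061 -0.0009] shift [0.0005 0.0012 0.0157] spin -0.1398 xy after spin [0.0003 0.0013] F [-4.9  2.  12. ] T [0.56 1.02 0.12] gap 0.0206 j6 1.23
```

Request:
{"api": "play_rows", "payload": {"targets": [[0, 0, 0, -0.07], [0, 0, 0, -0.07], [0, 0, 0, -0.07], [0, 0, 0, -0.07], [0, 0, 0, 0]]}}

```text
time: 10.05
ee_pos: [0.6212, -0.0348, 0.1247]
tcp_rot: [0.98, 0.199, 0.003, 0.001]
contact_force: [-4.7, 1.9, 12.5]
finger_gap: 0.0206
gripper_force: 62.1
```

```bash
python3 -c "
from h import *
go(.622,-.036,.109,15)"
```

```text
t 10.05 pos [ 0.6212 -0.0348  0.1247] yaw 23.0 tilt [ 0.0061 -0.0004] shift [0.0001 0.0014 0.0157] spin 0.1395 xy after spin [0.0003 0.0014] F [-4.7  1.9 12.5] T [ 0.5   1.11 -0.12] gap 0.0206 j6 0.95
```

Request:
{"api": "play_rows", "payload": {"targets": [[0.001, 0.0015, 0, 0.07], [0, 0.0015, 0, 0.07], [0.001, 0.001, 0, 0], [0, 0, 0, 0]]}}

```text
time: 10.55
ee_pos: [0.622, -0.0354, 0.1245]
tcp_rot: [0.991, 0.13, -0.001, -0.003]
contact_force: [-9.9, 7.2, 17.8]
finger_gap: 0.0206
gripper_force: 62.7
```

```bash
python3 -c "
from h import *
go(.622,-.036,.109,15)"
```

```text
t 10.55 pos [ 0.622  -0.0354  0.1245] yaw 15.0 tilt [-0.0017  0.005 ] shift [-0.0002  0.0007  0.0155] spin -0.0003 xy after spin [-0.0002  0.0007] F [-9.9  7.2 17.8] T [1.71 2.29 0.1 ] gap 0.0206 j6 1.09
```

Request:
{"api": "play_rows", "payload": {"targets": [[0.001, 0.0005, 0, 0], [0.001, 0.0005, 0, 0], [0.001, 0, 0, 0], [0, 0, 0, 0]]}}

```text
time: 11.05
ee_pos: [0.6239, -0.0354, 0.1244]
tcp_rot: [0.991, 0.13, -0.002, -0.003]
contact_force: [-13.7, 7.4, 19.3]
finger_gap: 0.0215
gripper_force: 63.4
```

```bash
python3 -c "
from h import *
go(.622,-.036,.109,15)"
```

```text
t 11.05 pos [ 0.6239 -0.0354  0.1244] yaw 15.0 tilt [-0.0056  0.0053] shift [-0.002   0.0002  0.0154] spin -0.0001 xy after spin [-0.002   0.0002] F [-13.7   7.4  19.3] T [1.75 2.89 0.  ] gap 0.0215 j6 1.09
```

Request:
{"api": "play_rows", "payload": {"targets": [[-0.002, -0.002, 0, 0], [-0.002, -0.0015, 0, 0], [-0.002, -0.001, 0, 0], [-0.001, -0.001, 0, 0], [0, 0, 0, 0]]}}

```text
time: 11.68
ee_pos: [0.6218, -0.0349, 0.1247]
tcp_rot: [0.991, 0.13, 0.007, 0.002]
contact_force: [2.4, 1.5, 7.7]
finger_gap: 0.0212
gripper_force: 61.7
```

```bash
python3 -c "
from h import *
go(.622,-.036,.109,15)"
```

```text
t 11.68 pos [ 0.6218 -0.0349  0.1247] yaw 15.0 tilt [ 0.0138 -0.0017] shift [-0.0003  0.001   0.0157] spin -0.0006 xy after spin [-0.0003  0.001 ] F [2.4 1.5 7.7] T [ 0.4  -0.31 -0.01] gap 0.0212 j6 1.09
```

Request:
{"api": "play_rows", "payload": {"targets": [[-0.001, -0.0005, 0, 0], [-0.001, -0.0005, 0, 0], [0, 0, 0, 0]]}}

```text
time: 12.05
ee_pos: [0.6212, -0.0349, 0.1248]
tcp_rot: [0.991, 0.13, 0.009, 0.002]
contact_force: [6.1, 0.9, 5.6]
finger_gap: 0.0207
gripper_force: 61.2
```

```bash
python3 -c "
from h import *
go(.622,-.036,.109,15)"
```

```text
t 12.05 pos [ 0.6212 -0.0349  0.1248] yaw 14.9 tilt [ 0.0187 -0.0025] shift [0.0003 0.0012 0.0158] spin -0.0009 xy after spin [0.0003 0.0012] F [6.1 0.9 5.6] T [ 0.19 -1.15 -0.05] gap 0.0207 j6 1.09
```

The socket seats on the taper, centres itself there, turns through ±8° without dropping, and the rim stays about 16 mm above the washer. The far socket is too small. I return it to its pocket.

Request:
{"api": "play_rows", "payload": {"targets": [[0, 0, -0.03, 0], [0, 0, -0.03, 0], [0.005, -0.0535, 0, 0], [0.005, -0.0535, 0, 0], [0.005, -0.0535, 0, 0], [0.005, -0.0535, 0, 0], [0.005, -0.0535, 0, 0], [0.005, -0.0535, 0, 0], [0.006, -0.0535, 0, 0], [0, 0, 0.03, 0], [0, 0, 0, 0]]}}

```text
time: 13.42
ee_pos: [0.5509, 0.3369, 0.1463]
tcp_rot: [0.991, 0.131, -0.002, 0.001]
contact_force: [-0.7, -0.4, -3.1]
finger_gap: 0.021
gripper_force: 60.2
```

```bash
python3 -c "
from h import *
go(.559,.335,.049,8)"
```

```text
t 13.43 pos [0.5509 0.3369 0.1463] yaw 15.1 tilt [-0.0045 -0.0024] shift [0.0078 0.0039 0.0972] spin 0.1234 xy after spin [0.0082 0.0029] F [-0.7 -0.4 -3.1] T [ 0. -0. -0.] gap 0.021 j6 1.7
```

Request:
{"api": "play_rows", "payload": {"targets": [[0.0078, 0.0045, 0, 0], [0, 0, 0.045, 0], [0, 0, 0.035, 0], [0, 0, 0.006, 0], [0, 0, 0.004, 0], [0, 0, 0.003, 0], [0, 0, 0, 0]]}}

```text
time: 14.3
ee_pos: [0.5623, 0.3351, 0.0583]
tcp_rot: [0.991, 0.131, 0.001, -0.0]
contact_force: [-0.5, -0.4, -3.1]
finger_gap: 0.0207
gripper_force: 60.2
```

```bash
python3 -c "
from h import *
go(.559,.334,.049,8)"
```

```text
t 14.3 pos [0.5623 0.3351 0.0583] yaw 15.0 tilt [0.0022 0.0009] shift [-0.0035  0.0002  0.0093] spin 0.1222 xy after spin [-0.0034  0.0006] F [-0.5 -0.4 -3.1] T [0.   0.04 0.01] gap 0.0207 j6 1.69
```

Request:
{"api": "play_rows", "payload": {"targets": [[-0.0015, 0, 0.004, 0], [0, 0, 0.003, 0], [0, 0, 0, 0], [0, 0, 0, 0]]}}

```text
time: 14.8
ee_pos: [0.5599, 0.3344, 0.0498]
tcp_rot: [0.991, 0.131, -0.0, 0.0]
contact_force: [-1.0, 0.2, -2.6]
finger_gap: 0.0209
gripper_force: 60.2
```

```bash
python3 -c "
from h import *
go(.559,.334,.049,8)"
```

```text
t 14.8 pos [0.5599 0.3344 0.0498] yaw 15.0 tilt [-0. -0.] shift [-0.001   0.0002  0.0008] spin 0.1222 xy after spin [-0.001   0.0003] F [-1.   0.2 -2.6] T [-0.01  0.01 -0.03] gap 0.0209 j6 1.69
```

Request:
{"api": "play_rows", "payload": {"targets": [[0, 0, 0.0015, 0], [0, 0, 0, 0]]}}

```text
time: 15.05
ee_pos: [0.5599, 0.3343, 0.0482]
tcp_rot: [0.991, 0.131, -0.0, 0.0]
contact_force: [-0.3, -0.7, -2.2]
finger_gap: 0.0211
gripper_force: 60.2
```

Request:
{"api": "play_rows", "payload": {"targets": [[0, 0, 0, 0], [0, 0, 0, 0], [0, 0, -0.02, 0], [0, 0, -0.05, 0], [-0.034, 0.001, 0, 0], [-0.034, 0.0005, 0, 0], [0, 0, 0, 0.14], [0, 0, 0, 0.14], [0, 0, 0, 0.14], [0, 0, 0, 0]], "claw": 0.055}}

```text
time: 16.3
ee_pos: [0.4953, 0.3157, 0.1202]
tcp_rot: [0.997, -0.078, 0.001, -0.001]
contact_force: [0.0, -0.2, -0.2]
finger_gap: 0.0549
gripper_force: 0.0
```

Run:
```python
from h import *
c=shot('wrist');go(.4946,.3155,.048,-9)
cv2.imwrite('pics/h2.png',c['pixels'][:,:,::-1])
```

```text
t 16.35 pos [0.4952 0.3156 0.1199] yaw -8.9 tilt [0.002  0.0008] shift [-0.0007  0.0003  0.0718] spin 0.0013 xy after spin [-0.0007  0.0003] F [ 0.2 -0.7 -0.2] T [-0.04 -0.02  0.02] gap 0.055 j6 2.12
```

View pics/h2.png

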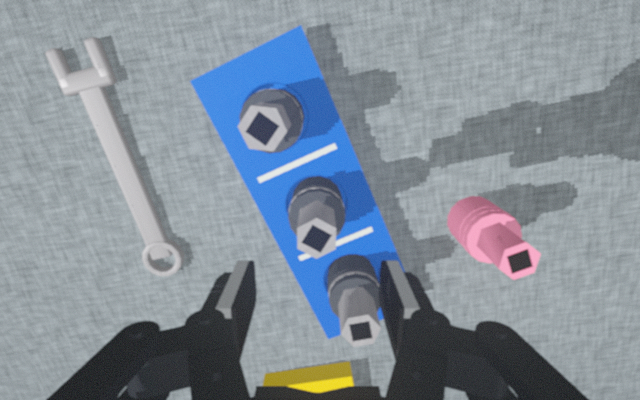

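The far socket stands upright at (265,125). The middle one is at (317,237), ahead between the open fingers, and the pink one at (518,262) is clear. I go down on the middle one.

Request:
{"api": "play_rows", "payload": {"targets": [[0, 0, 0.04, 0], [0, 0, 0.025, 0], [0, 0, 0.0065, 0], [0, 0, 0, 0], [0, 0, 0, 0]]}}

```text
time: 16.98
ee_pos: [0.4958, 0.3158, 0.0485]
tcp_rot: [0.997, -0.079, 0.001, -0.001]
contact_force: [0.0, -0.3, -0.4]
finger_gap: 0.0553
gripper_force: 0.0
```

Request:
{"api": "play_rows", "payload": {"targets": [[0, 0, 0, 0], [0, 0, 0, 0], [0, 0, 0, 0], [0, 0, 0, 0]], "claw": 0.0, "grip_force": 60}}

```text
time: 17.48
ee_pos: [0.4952, 0.3156, 0.0478]
tcp_rot: [0.997, -0.079, 0.001, -0.0]
contact_force: [-0.7, 0.6, 4.7]
finger_gap: 0.0213
gripper_force: 59.1
```

```bash
python3 -c "
from h import *
go(.6218,-.035,.163,15)"
```

```text
t 17.48 pos [0.4952 0.3156 0.0478] yaw -9.1 tilt [0.0012 0.0005] shift [ 0.1803  0.3262 -0.1152] spin -0.4198 xy after spin [0.0317 0.3714] F [-0.7  0.6  4.7] T [-0.11  0.2   0.02] gap 0.0213 j6 2.12
```

Request:
{"api": "play_rows", "payload": {"targets": [[0, 0, -0.055, 0], [0, 0, -0.06, 0], [0.0258, 0.0466, 0, 0], [0.0258, 0.0466, 0, 0], [0.0258, 0.0466, 0, 0], [0.0258, 0.0466, 0, 0], [0.0258, 0.0466, 0, 0], [0.0258, 0.0466, 0, 0], [0.0255, 0.0466, 0, 0], [0, 0, 0, -0.14], [0, 0, 0, -0.14], [0, 0, 0, -0.14]]}}

```text
time: 18.98
ee_pos: [0.6201, -0.0353, 0.1596]
tcp_rot: [0.991, 0.133, -0.002, -0.001]
contact_force: [-0.2, 0.4, -3.4]
finger_gap: 0.021
gripper_force: 60.8
```

Request:
{"api": "play_rows", "payload": {"targets": [[0, 0, 0.02, 0], [0, 0, 0.01, 0], [0, 0, 0, 0], [0, 0, 0, 0]]}}

```text
time: 19.48
ee_pos: [0.6214, -0.0351, 0.1317]
tcp_rot: [0.991, 0.13, -0.0, 0.0]
contact_force: [-0.3, 1.2, -2.7]
finger_gap: 0.0209
gripper_force: 60.8
```

Run:
```python
from h import *
go(.6218,-.035,.109,15)
c=shot('wrist');np.savez('n3',**c);cv2.imwrite('pics/n3.png',cv2.resize(c['pixels'][60:360,160:480,::-1],None,fx=2,fy=2,interpolation=cv2.INTER_CUBIC))
```

```text
t 19.48 pos [ 0.6214 -0.0351  0.1317] yaw 15.0 tilt [-0. -0.] shift [ 0.0004 -0.      0.0227] spin -0.0005 xy after spin [ 0.0004 -0.    ] F [-0.3  1.2 -2.7] T [ 0.01 -0.   -0.05] gap 0.0209 j6 1.09
```

Request:
{"api": "play_rows", "payload": {"targets": [[0.0004, 0, 0.002, 0], [0, 0, 0.002, 0], [0, 0, 0.002, 0], [0, 0, 0.002, 0], [0, 0, 0.002, 0], [0, 0, 0, 0]]}}

```text
time: 20.27
ee_pos: [0.622, -0.035, 0.1218]
tcp_rot: [0.991, 0.13, 0.0, -0.0]
contact_force: [1.0, 0.6, -3.1]
finger_gap: 0.0207
gripper_force: 60.9
```

```bash
python3 -c "
from h import *
go(.6218,-.035,.109,15)"
```

```text
t 20.27 pos [ 0.622  -0.035   0.1218] yaw 15.0 tilt [0.0009 0.0002] shift [-0.0002 -0.      0.0128] spin -0.0001 xy after spin [-0.0002 -0.    ] F [ 1.   0.6 -3.1] T [ 0.06 -0.23 -0.  ] gap 0.0207 j6 1.09
```

Already past the taper height with no load, so I continue down.

Request:
{"api": "play_rows", "payload": {"targets": [[0, 0, 0.003, 0], [0, 0, 0.003, 0], [0, 0, 0.003, 0], [0, 0, 0.002, 0], [0, 0, 0, 0]]}}

```text
time: 20.9
ee_pos: [0.622, -0.0349, 0.1107]
tcp_rot: [0.991, 0.13, 0.0, -0.0]
contact_force: [2.5, 2.4, -3.1]
finger_gap: 0.0209
gripper_force: 60.8
```

```bash
python3 -c "
from h import *
go(.6218,-.035,.109,15)"
```

```text
t 20.9 pos [ 0.622  -0.0349  0.1107] yaw 15.0 tilt [0.0009 0.0003] shift [-0.0002  0.      0.0017] spin -0.0001 xy after spin [-0.0002  0.    ] F [ 2.5  2.4 -3.1] T [ 0.33 -0.56 -0.  ] gap 0.0209 j6 1.09
```

Request:
{"api": "play_rows", "payload": {"targets": [[0.0005, -0.0003, 0.001, 0], [0, 0, 0.001, 0], [0, 0, 0.001, 0], [0, 0, 0, 0]]}}

```text
time: 21.4
ee_pos: [0.6222, -0.0348, 0.1088]
tcp_rot: [0.991, 0.131, 0.0, 0.0]
contact_force: [-0.8, 0.5, 3.8]
finger_gap: 0.0214
gripper_force: 61.7
```

```bash
python3 -c "
from h import *
go(.6218,-.035,.109,15)"
```

```text
t 21.4 pos [ 0.6222 -0.0348  0.1088] yaw 15.0 tilt [ 0.0001 -0.0003] shift [-0.0005  0.0001 -0.0002] spin 0.0002 xy after spin [-0.0005  0.0001] F [-0.8  0.5  3.8] T [0.22 0.21 0.  ] gap 0.0214 j6 1.09
```

Request:
{"api": "play_rows", "payload": {"targets": [[0, 0, 0, 0.04], [0, 0, 0, 0.04], [0, 0, 0, 0.02], [0, 0, 0, 0]]}}

```text
time: 21.9
ee_pos: [0.6229, -0.0351, 0.1088]
tcp_rot: [0.997, 0.081, 0.001, 0.001]
contact_force: [0.3, -0.1, 4.3]
finger_gap: 0.021
gripper_force: 61.7
```

```bash
python3 -c "
from h import *
go(.6218,-.035,.109,15)"
```

```text
t 21.9 pos [ 0.6229 -0.0351  0.1088] yaw 9.3 tilt [ 0.0022 -0.0011] shift [-0.0011 -0.0003 -0.0002] spin -0.0997 xy after spin [-0.001  -0.0004] F [ 0.3 -0.1  4.3] T [-0.16 -0.25  0.  ] gap 0.021 j6 1.19
```

Request:
{"api": "play_rows", "payload": {"targets": [[0, 0, 0, 0.02], [0, 0, 0, 0.02], [0, 0, 0, 0.02], [0, 0, 0, 0]]}}

```text
time: 22.4
ee_pos: [0.6227, -0.035, 0.1088]
tcp_rot: [0.999, 0.051, 0.001, 0.0]
contact_force: [0.7, -0.7, 5.8]
finger_gap: 0.0209
gripper_force: 61.9
```

```bash
python3 -c "
from h import *
go(.6218,-.035,.109,15)"
```

```text
t 22.4 pos [ 0.6227 -0.035   0.1088] yaw 5.8 tilt [ 0.0017 -0.0008] shift [-0.0009 -0.0001 -0.0002] spin -0.1602 xy after spin [-0.0009 -0.0002] F [ 0.7 -0.7  5.8] T [-0.19 -0.16 -0.01] gap 0.0209 j6 1.25
```

Request:
{"api": "play_rows", "payload": {"targets": [[0, 0, 0, 0.03], [0, 0, 0, 0.03], [0, 0, 0, 0]]}}

```text
time: 22.78
ee_pos: [0.6227, -0.0349, 0.1088]
tcp_rot: [1.0, 0.021, 0.001, 0.0]
contact_force: [-0.3, -0.5, 6.3]
finger_gap: 0.0209
gripper_force: 61.9
```

```bash
python3 -c "
from h import *
go(.6218,-.035,.109,15)"
```

```text
t 22.77 pos [ 0.6227 -0.0349  0.1088] yaw 2.4 tilt [ 0.0014 -0.0007] shift [-0.0009  0.0001 -0.0002] spin -0.2197 xy after spin [-0.0009 -0.0001] F [-0.3 -0.5  6.3] T [-0.14 -0.08  0.09] gap 0.0209 j6 1.31
```

Request:
{"api": "play_rows", "payload": {"targets": [[0, 0, 0, 0.03], [0, 0, 0, 0.03], [0, 0, 0, 0.03], [0, 0, 0, 0]]}}

```text
time: 23.28
ee_pos: [0.6226, -0.035, 0.1088]
tcp_rot: [1.0, -0.022, 0.001, 0.001]
contact_force: [1.2, -0.2, 5.5]
finger_gap: 0.021
gripper_force: 62.1
```

```bash
python3 -c "
from h import *
go(.6218,-.035,.109,15)"
```

```text
t 23.27 pos [ 0.6226 -0.035   0.1088] yaw -2.5 tilt [ 0.0011 -0.0019] shift [-0.0008  0.0001 -0.0002] spin -0.3058 xy after spin [-0.0008 -0.0002] F [ 1.2 -0.2  5.5] T [-0.05 -0.09  0.8 ] gap 0.021 j6 1.4
```

Torque begins to rise near yaw 2.4° and is 0.8 N·m at -2.5°. I check the play on the other side, then come back.

Request:
{"api": "play_rows", "payload": {"targets": [[0, 0, 0, -0.1], [0, 0, 0, -0.1], [0, 0, 0, -0.1], [0, 0, 0, -0.03], [0, 0, 0, 0]]}}

```text
time: 23.9
ee_pos: [0.6225, -0.0349, 0.1088]
tcp_rot: [0.99, 0.14, 0.0, 0.0]
contact_force: [-1.5, 0.3, 6.4]
finger_gap: 0.0212
gripper_force: 61.9
```

```bash
python3 -c "
from h import *
go(.6218,-.035,.109,15)"
```

```text
t 23.9 pos [ 0.6225 -0.0349  0.1088] yaw 16.1 tilt [ 0.0008 -0.0005] shift [-0.0007 -0.0001 -0.0002] spin 0.0195 xy after spin [-0.0007 -0.0001] F [-1.5  0.3  6.4] T [-0.15  0.08 -0.06] gap 0.0212 j6 1.07
```

Request:
{"api": "play_rows", "payload": {"targets": [[0, 0, 0, -0.03], [0, 0, 0, -0.03], [0, 0, 0, 0]]}}

```text
time: 24.28
ee_pos: [0.6226, -0.0347, 0.1088]
tcp_rot: [0.985, 0.17, 0.001, 0.0]
contact_force: [0.8, 1.0, 6.0]
finger_gap: 0.0209
gripper_force: 61.9
```

```bash
python3 -c "
from h import *
go(.6218,-.035,.109,15)"
```

```text
t 24.27 pos [ 0.6226 -0.0347  0.1088] yaw 19.5 tilt [0.0014 0.    ] shift [-0.0009  0.     -0.0002] spin 0.0793 xy after spin [-0.0009  0.0001] F [0.8 1.  6. ] T [-0.01 -0.09 -0.04] gap 0.0209 j6 1.01
```

Request:
{"api": "play_rows", "payload": {"targets": [[0, 0, 0, -0.03], [0, 0, 0, -0.03], [0, 0, 0, 0]]}}

```text
time: 24.65
ee_pos: [0.6227, -0.0345, 0.1088]
tcp_rot: [0.98, 0.199, 0.001, -0.0]
contact_force: [1.2, 0.2, 6.0]
finger_gap: 0.021
gripper_force: 61.9
```

```bash
python3 -c "
from h import *
go(.6218,-.035,.109,15)"
```

```text
t 24.65 pos [ 0.6227 -0.0345  0.1088] yaw 22.9 tilt [0.0014 0.0008] shift [-0.001   0.0002 -0.0002] spin 0.1382 xy after spin [-0.001   0.0003] F [1.2 0.2 6. ] T [ 0.09 -0.12 -0.25] gap 0.021 j6 0.95
```

Request:
{"api": "play_rows", "payload": {"targets": [[0, 0, 0, -0.03], [0, 0, 0, -0.03], [0, 0, 0, 0]]}}

```text
time: 25.02
ee_pos: [0.6227, -0.0344, 0.1088]
tcp_rot: [0.974, 0.227, 0.001, -0.001]
contact_force: [0.1, 0.5, 5.4]
finger_gap: 0.0211
gripper_force: 62.1
```

```bash
python3 -c "
from h import *
go(.6218,-.035,.109,15)"
```

```text
t 25.02 pos [ 0.6227 -0.0344  0.1088] yaw 26.2 tilt [0.0016 0.0016] shift [-0.0011  0.0002 -0.0002] spin 0.1956 xy after spin [-0.001   0.0004] F [0.1 0.5 5.4] T [ 0.09 -0.13 -0.64] gap 0.0211 j6 0.89
```

The socket bears on both sides (about 2° and 21°, grip compliance included) and is fully down at rim ≈67 mm, so it fits. I turn it back clockwise, the tightening direction, to a light bearing torque.

Request:
{"api": "play_rows", "payload": {"targets": [[0, 0, 0.0005, -0.0], [0, 0, 0, 0.1], [0, 0, 0, 0.1], [0, 0, 0, 0.1], [0, 0, 0, 0.1], [0, 0, 0, 0.05], [0, 0, 0, 0.04], [0, 0, 0, 0.01], [0, 0, 0, 0], [0, 0, 0, 0]]}}

```text
time: 26.28
ee_pos: [0.6226, -0.0349, 0.1088]
tcp_rot: [1.0, -0.017, 0.001, 0.001]
contact_force: [-1.0, 0.3, 7.5]
finger_gap: 0.0214
gripper_force: 62.3
```

Run:
```python
from h import *
go(.6218,-.035,.109,-2)
c=shot('wrist');cv2.imwrite('pics/fin.png',np.hstack([c['pixels'][60:360,160:480,::-1],dict(np.load('hold.npz'))['pixels'][0:300,0:1,::-1]]))
```

```text
t 26.27 pos [ 0.6226 -0.0349  0.1088] yaw -1.9 tilt [ 0.001  -0.0019] shift [-0.0008  0.0001 -0.0003] spin 0.001 xy after spin [-0.0008  0.0001] F [-1.   0.3  7.5] T [-0.05  0.12  0.84] gap 0.0214 j6 1.39
```

View pics/fin.png

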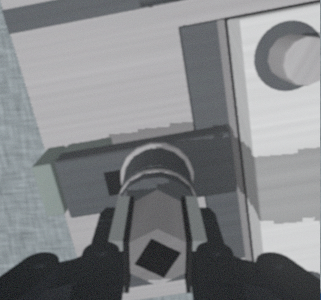

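The picture shows the socket down over the nut, with the washer rim hidden beneath it at (157,165) and the adapter firmly between the pads. Tz is 0.84 N·m and the down push 7.5 N.

```bash
python3 -c "
from cell import hand_in
print(hand_in())"
```

```text
the job is handed in; nothing more can be done
None
```

The middle socket fits the left nut: I left it fully down on the washer, turned clockwise to bear lightly on the flats (about 0.8 N·m), and still held in the gripper. The far socket was too small and stands upright back in its pocket, and the near one never needed trying; the job was handed in at about 26 s, with no verdict shown.

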